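# Clip the service tag onto the ink-tank unit's D-ring

## Robot

A 6-joint arm with a two-finger parallel gripper is mounted at the origin on the work surface. World frame = base frame: x ahead of the robot, y to its left, z up, the work surface at z = 0. Lengths are in m, angles in degrees, forces in N, time in s.
With the tool pointing down it reaches from about 0.275 to 0.85 m from the base axis. Payload 19 kg.
Tool frame: the origin (TCP) lies at the very end of the fingers, on their centre line; the grasp point (between the pads) lies 19 mm behind it (robot.grasp_offset is the distance from the TCP to the grasp point, in m); z points along the fingers, y is the line along which they close (so a half turn about z gives the same grasp; the last joint's range is limited). The gripper opens to 85 mm and grips with 20 to 120 N. Pads are 22 mm wide; open, the fingers measure 114 mm over their backs; the gripper's body (76 mm by 85 mm) begins 54 mm behind the grasp point. The pads swing forward as they close: fully open they stand 13 mm farther back than shut.
Start: joints at [-71.62, 8.623, 82.357, -0, 89.026, -7.678], TCP at [0.253, -0.517, 0.231] pointing down, gripper open.
Joint ranges: [-160.23, 160.23], [-39.13, 120.54], [6.94, 153.29], [-79.49, 259.48], [9.18, 160.14], [-161.06, 161.06]. Speed limits (degrees/s): [108.29, 108.29, 127.2, 172.46, 172.46, 172.46].

## Interface

Orientations are given as [roll, pitch, yaw] about the fixed x, y, z axes, in that order (R = Rz(yaw) Ry(pitch) Rx(roll)).
In Python, from station import monitor, read_camera, robot gives the robot as it stands.
- The arm moves only by the shell command python3 -m pendant 'ROWS' [FORCE]. ROWS is JSON, a list of rows, each a list of 7 numbers: the shift along the tool's x, y, z in mm, then the turn, a rotation vector about the tool's x, y, z in rad, then the opening in per cent of the stroke, from 0 (shut) to 100 (fully open). A call has 1 to 5 rows; each row is the pose to reach, as a shift and turn from the pose commanded when the call began, along the tool's axes at that moment; what a row does not reach only later rows make up. A row lasts 1/10 s, in which the tool goes at most 50 mm and 8.59 degrees, less where a joint would pass 70% of its speed; a pose out of reach is approached as far as the arm can. A call with a gripper value outside its range is refused whole. The fingers move at their own pace and stop on an object; FORCE is the grip in N (left out, the last holds). Time passes only in rows, so rows that repeat a pose let the fingers close. It gives the time, the measured TCP pose, the force, the opening and the grip force at its end, in the units of the state.
- monitor.observe(): the state, without advancing time (a new reading comes with each control period).
- read_camera(name): name is "scene" or "top" or "wrist"; returns a dict with "img" (400x640x3 uint8, blue, green, red), "range_z" (400x640 float32, m along the optical axis (not along the pixel's ray), 0 where there is no reading), "K" (3x3 intrinsics, pixels), "dist_coeffs" ([k1, k2, p1, p2, k3] as OpenCV has them; the pictures are not rectified), "origin" and "attitude" of the camera in the world. Camera axes: x right, y down, z forward; pixel columns grow to the right and rows downward; lengths in m; the calibration is good to about 2 mm. A picture is of the moment at which its call begins.
- robot.close_job(): hands the job in; it is judged then, once.
The state is a dict: "clock": time; "q": joint angles; "joint_vel": joint speeds; "effort": joint torques, N m; "tool_pos": TCP position; "tool_rot": TCP orientation; "contact_force": force on the tool from outside, world axes, zero at the start; "ft_torque": the same for the moment, N m; "width": finger opening in m; "gripper_force": force on a finger pad.
Only numpy, scipy, OpenCV 4.12 (cv2) and the standard library are available. Lean on these libraries where they do the work, as an engineer would, in place of code of your own. Each camera call takes 0.05 s, during which the arm holds its last target. There are 200 camera calls.

## Task

Take the snap hook with the round tag out of its parking stand and push it straight down over the bar of the D-ring on the black ink-tank unit until its sprung gate opens and snaps shut under the bar, then let go so that it hangs on the D-ring. Leave the other snap hook, the one with the narrow oblong tag, standing where it is.

Things in the scene. Friction and masses are not known exactly. Their poses are not given: they have to be found in the camera images.
- hook: Steel snap hook, mouth down, with ROUND white tag; 109 mm tall. Origin: centre of its underside, z up. Legs at y = +-20.5 mm (9 wide, 12 thick in x), mouth 32 mm wide; crown's underside, where a bar rests, 58 mm up, 52 near the legs; steel ends 68 mm up. Grip the tag: upright disc, 42 mm diameter, 9 mm thick in x, centre 88 mm up. It stands 24 mm deep in a slot of a wooden stand 36 mm high; lifts straight out.
- gate (a joint): Sprung gate of that hook: 6 mm bar across the mouth, 8 mm above the hook's origin, hinged at y = -15.5 mm, tip at y = +14 mm. 0 rad = shut; swings only inward (up) to 1.5 rad and springs shut by itself. A bar pushed in from below needs about 2 to 8 N and is past the gate, which then snaps shut under it, when the bar's axis is 43 mm above the hook's origin.
- ring_bar (a point): On the axis, at the middle of the level top bar of the fixed D-ring on the black ink-tank unit (100 x 200 x 70 mm, four blue levers), 138 mm above the table. Bar 8 mm thick, 52 mm long along this frame's y; window below it 64 mm wide, 62 high. To clip, the hook's x must lie along the bar (this frame's y), either way round. Not the small round eye bolt, 70 mm high, on a square plate.
- spare: The other snap hook, same size and steel, but with a NARROW oblong tag (18 mm wide, 42 tall, 9 thick). Origin: centre of its underside. It stands in the other slot of the stand, 100 mm from the first along the hooks' y. Leave it alone.

How it is judged:
By the outcome, as a careful person would: the job done as asked, in the order asked, and still so for the second after the job is handed in, with the robot touching nothing.
It also fails if it takes over 37 s, if anything falls off the work surface, if the arm or the gripper's body presses on something with over 40 N, if the wrist force passes 120 N, or if a joint passes its speed limit or range.

## Working session

There is one attempt and no reset: what is moved stays moved. The work goes in short steps, Python scripts to look and compute and a shell command to move; the robot and the scene stay as the last step left them, time stands still between calls to the robot, and variables do not carry over. Pictures are saved under pics/ and viewed, at most 10 in all, crops included, and the job is handed in when it is done.

```bash
ls; mkdir -p pics; cat > h.py <<'E'
import numpy as np, cv2, json
from station import monitor, read_camera, robot
from scipy.spatial.transform import Rotation as R
def att(a):
    a=np.array(a,float)
    return a if a.shape==(3,3) else R.from_euler('xyz',a,degrees=True).as_matrix()
def cloud(c):
    z=c['range_z'];v,u=np.mgrid[:400,:640]
    p=cv2.undistortPoints(np.stack([u,v],-1).reshape(-1,1,2).astype(np.float64),c['K'],np.array(c['dist_coeffs'])).reshape(400,640,2)
    P=np.dstack([p*z[...,None],z])@att(c['attitude']).T+np.array(c['origin'])
    P[z==0]=np.nan
    return P
E
python3 - <<'E'
from h import *
s=monitor.observe();print(s)
for n in('scene','top'):
    c=read_camera(n);cv2.imwrite(f'pics/{n}.png',c['img']);np.save(f'{n}.npy',cloud(c));print(n,c['origin'],c['attitude'],c['K'])
E
```

```text
pics
{'clock': 0.0, 'q': array([-7.16190052e+01,  8.65122036e+00,  8.23911490e+01,  7.13942730e-04,
        8.90269668e+01, -7.67766723e+00]), 'joint_vel': array([ 0.09166449,  0.08074411,  0.02461242,  0.04289516, -0.00364083,
       -0.07720419]), 'effort': array([-2.30425700e-03, -7.13053179e+01, -5.70868742e+01, -1.85329241e-04,
        9.06700850e-03, -3.84203236e-05]), 'tool_pos': array([ 0.25250232, -0.51632762,  0.23068892]), 'tool_rot': array([-1.79931381e+02, -9.97072838e-03,  2.60586435e+01]), 'contact_force': array([-0.29096159,  0.05442685, -0.01126683]), 'ft_torque': array([ 0.03136119, -0.01076231, -0.05046955]), 'gripper_force': 0.0, 'width': 0.08537434504189578}
scene [0.84314528 0.60049348 0.74249204] [-132.73904996    0.7454175   150.57588093] [[470.31306765   0.         318.12145089]
 [  0.         470.31306765 204.52162011]
 [  0.           0.           1.        ]]
top [ 0.44766577 -0.01540653  0.90032815] [-177.09411858   -0.69993526  -89.08822333] [[397.62626339   0.         324.55331432]
 [  0.         397.62626339 201.26753826]
 [  0.           0.           1.        ]]
```

View pics/scene.png

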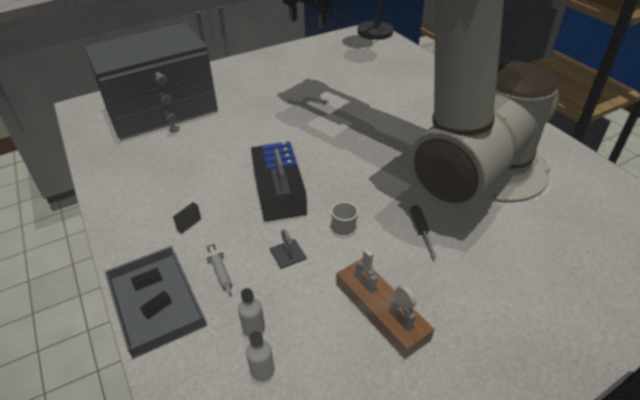

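View pics/top.png

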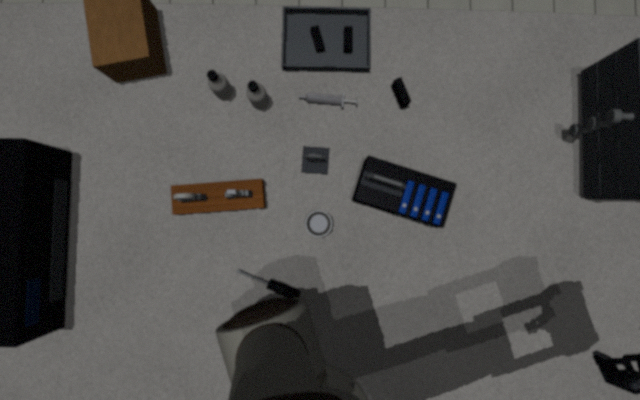

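The scene picture shows the round tag at (404,297) at the near end of the stand and the narrow tag at (367,262). The black unit is at (278,180), with the D-ring at its left end in the top view, (385,181). In the top view the round hook is at (188,197), the spare at (237,193).

```bash
python3 - <<'E'
from h import *
T=np.load('top.npy');S=np.load('scene.npy')
def st(P,m,name):
    p=P[m]; 
    if len(p)<5: print(name,len(p));return
    c=p[:,:2].mean(0);u,s,vt=np.linalg.svd(p[:,:2]-c,full_matrices=False)
    a=(p[:,:2]-c)@vt.T
    print(name,len(p),'mean',p.mean(0).round(4),'zmax',np.nanmax(p[:,2]).round(4),'dir',np.degrees(np.arctan2(vt[0,1],vt[0,0])).round(1),'ext',a.min(0).round(4),a.max(0).round(4),'mid',(c+((a.min(0)+a.max(0))/2)@vt).round(4))
def roi(sl,P,zl,zh):
    m=np.zeros(P.shape[:2],bool);m[sl]=1;return m&(P[...,2]>zl)&(P[...,2]<zh)
t=lambda u0,v0,u1,v1:(slice(v0,v1),slice(u0,u1))
st(T,roi(t(160,170,280,225),T,.025,.042),'stand top T')
st(T,roi(t(165,180,213,210),T,.075,.15),'round T')
st(T,roi(t(215,180,260,210),T,.075,.15),'narrow T')
st(T,roi(t(345,150,465,235),T,.05,.08),'unit T')
st(T,roi(t(350,160,410,200),T,.10,.16),'ring T')
st(T,roi(t(350,160,410,200),T,.13,.16),'ringbar T')
st(S,roi(t(325,235,440,355),S,.03,.04),'stand S')
st(S,roi(t(388,282,420,312),S,.07,.15),'round S')
st(S,roi(t(355,245,380,275),S,.07,.15),'narrow S')
st(S,roi(t(240,140,310,220),S,.10,.16),'ring S')
st(S,roi(t(240,140,310,220),S,.13,.16),'ringbar S')
st(S,roi(t(240,140,310,220),S,.06,.075),'unit S')
for n,(x0,y0,x1,y1) in dict(scene=(235,125,445,365)).items():
    im=cv2.imread(f'pics/{n}.png')[130:225,230:330];a=cv2.resize(im,None,fx=4,fy=4,interpolation=2)
    im=cv2.imread(f'pics/{n}.png')[240:350,330:440];b=cv2.resize(im,(380,380),interpolation=2)
    cv2.imwrite('pics/crop.png',np.clip(np.hstack([a,b]).astype(float)*1.6,0,255).astype(np.uint8))
E
```

```text
stand top T 2261 mean [0.4983 0.2067 0.0349] zmax 0.0408 dir 95.8 ext [-0.0973 -0.032 ] [0.1036 0.0335] mid [0.4988 0.21  ]
round T 142 mean [0.4932 0.2556 0.1067] zmax 0.1211 dir -81.2 ext [-0.023 -0.005] [0.0161 0.0062] mid [0.4933 0.2592]
narrow T 111 mean [0.5027 0.1566 0.0997] zmax 0.1235 dir -76.4 ext [-0.0185 -0.0059] [0.0135 0.0067] mid [0.5025 0.1592]
unit T 3924 mean [ 0.5142 -0.1909  0.0712] zmax 0.08 dir -104.9 ext [-0.0978 -0.0522] [0.1058 0.0531] mid [ 0.5136 -0.1949]
ring T 180 mean [ 0.5288 -0.1428  0.1361] zmax 0.1445 dir 73.1 ext [-0.0415 -0.0036] [0.0382 0.0046] mid [ 0.5288 -0.1446]
ringbar T 148 mean [ 0.5287 -0.1436  0.1396] zmax 0.1445 dir 73.3 ext [-0.0367 -0.0036] [0.0335 0.0044] mid [ 0.5286 -0.1453]
stand S 2466 mean [0.5061 0.2251 0.0371] zmax 0.04 dir 97.7 ext [-0.1132 -0.0291] [0.0891 0.0433] mid [0.5006 0.2122]
round S 440 mean [0.4984 0.2631 0.1006] zmax 0.1239 dir 100.4 ext [-0.0254 -0.0044] [0.02   0.0084] mid [0.4969 0.2601]
narrow S 273 mean [0.5071 0.1634 0.0968] zmax 0.125 dir 99.6 ext [-0.026  -0.0055] [0.016  0.0076] mid [0.5069 0.1583]
ring S 149 mean [ 0.5346 -0.1299  0.1306] zmax 0.1462 dir 74.4 ext [-0.0505 -0.0039] [0.0289 0.0049] mid [ 0.5312 -0.1402]
ringbar S 89 mean [ 0.5335 -0.1334  0.141 ] zmax 0.1462 dir 73.8 ext [-0.0392 -0.0035] [0.028  0.0045] mid [ 0.5315 -0.1387]
unit S 1501 mean [ 0.5327 -0.1603  0.0713] zmax 0.075 dir 87.6 ext [-0.1405 -0.0562] [0.0772 0.0819] mid [ 0.5186 -0.1914]
```

View pics/crop.png

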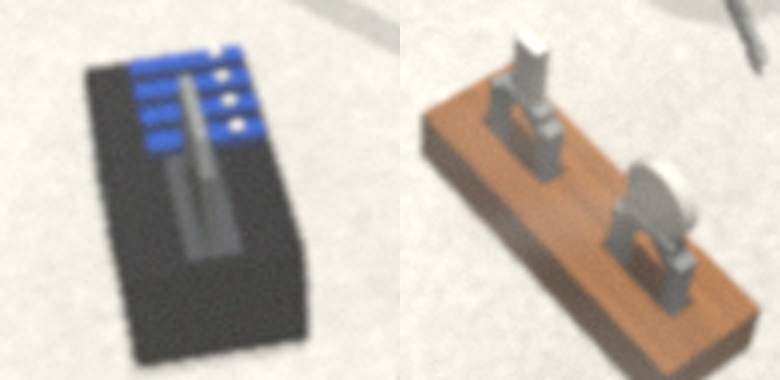

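The enlarged crop confirms the D-ring bar along the unit and the round-tag hook at the near end of the stand. The two cameras agree within a few mm:

| Item | Position | Direction |
|---|---|---|
| Hook | (0.495, 0.259) | y axis about 96° |
| Bar middle | about (0.530, -0.143) | about 73.5° |

I'll move over the hook, going from yaw 26° to 96°.

```bash

python3 -m pendant '[[34,-36,0,0,0,0,100],[68,-72,0,0,0,0,100],[102,-108,0,0,0,0,100],[136,-144,0,0,0,0,100],[170,-180,0,0,0,0,100]]'
python3 -m pendant '[[34,-36,0,0,0,0,100],[68,-72,0,0,0,0,100],[102,-108,0,0,0,0,100],[136,-144,0,0,0,0,100],[170,-180,0,0,0,0,100]]'
python3 -m pendant '[[34,-36,0,0,0,-0.14,100],[68,-72,0,0,0,-0.28,100],[102,-108,0,0,0,-0.42,100],[136,-144,0,0,0,-0.56,100],[170,-180,0,0,0,-0.7,100]]'
python3 -m pendant '[[0,0,0,0,0,-0.13,100],[0,0,0,0,0,-0.26,100],[0,0,0,0,0,-0.39,100],[0,0,0,0,0,-0.52,100],[0,0,0,0,0,-0.52,100]]'
```

```text
clock: 0.6
tool_pos: [0.3262, -0.2782, 0.2311]
tool_rot: [-180.0, -0.0, 26.0]
contact_force: [1.1, 0.1, -0.2]
width: 0.0857
gripper_force: 0.0
clock: 1.1
tool_pos: [0.3998, -0.0417, 0.2314]
tool_rot: [180.0, -0.0, 26.0]
contact_force: [0.0, -0.6, -0.2]
width: 0.0852
gripper_force: 0.0
clock: 1.6
tool_pos: [0.4735, 0.1949, 0.2312]
tool_rot: [-180.0, 0.0, 66.5]
contact_force: [1.1, -1.1, 0.6]
width: 0.0853
gripper_force: 0.0
clock: 2.1
tool_pos: [0.4734, 0.1926, 0.2311]
tool_rot: [-180.0, -0.0, 96.1]
contact_force: [-1.3, -0.7, -0.3]
width: 0.0852
gripper_force: 0.0
```

```bash

python3 -m pendant '[[32,15,0,0,0,0,100],[63,29,0,0,0,0,100],[63,29,0,0,0,0,100]]'
python3 - <<'E'
from h import *
c=read_camera('wrist');cv2.imwrite('pics/w1.png',c['img']);P=cloud(c);np.save('w1.npy',P)
s=monitor.observe();print(s['tool_pos'],s['tool_rot'],c['origin'],c['attitude'])
z=P[...,2];m=(z>.07)&(z<.13)&(abs(P[...,0]-.5)<.07)&(P[...,1]>.21)&(P[...,1]<.31)
v,u=np.where(m);print(m.sum(),u.min(),u.max(),v.min(),v.max())
for lo,hi in((.07,.085),(.085,.095),(.095,.11),(.11,.13)):
    k=m&(z>lo)&(z<hi);p=P[k]
    if len(p)>5:
        r=cv2.minAreaRect(p[:,:2].astype(np.float32));print(lo,len(p),p.mean(0).round(4),r,p[:,2].max())
k=(z>.03)&(z<.042)&(abs(P[...,0]-.5)<.07);p=P[k];print(cv2.minAreaRect(p[:,:2].astype(np.float32)))
E
```

```text
clock: 2.4
tool_pos: [0.4963, 0.2609, 0.2307]
tool_rot: [-180.0, -0.0, 95.8]
contact_force: [0.4, 0.3, -0.0]
width: 0.0855
gripper_force: 0.0
[0.49584418 0.25944393 0.23061376] [-1.79931075e+02  2.98683904e-03  9.58249267e+01] [0.48861487 0.32807205 0.37290433] [1.64699081e+02 2.29781950e-02 5.83015879e+00]
583 315 326 161 212
0.07 155 [0.4929 0.2753 0.0739] ((0.49347302317619324, 0.2656519412994385), (0.0118188988417387, 0.045340646058321), 6.049811363220215) 0.08043785686790411
0.095 65 [0.4926 0.2777 0.1064] ((0.4939066171646118, 0.2642497420310974), (0.008564644493162632, 0.03952840343117714), 5.713858127593994) 0.10998629059960796
0.11 363 [0.4938 0.2651 0.1174] ((0.49394652247428894, 0.2631654441356659), (0.00843341276049614, 0.03538168594241142), 5.985226631164551) 0.1216702530753373
((0.4986950159072876, 0.213241308927536), (0.06434407085180283, 0.20097145438194275), 5.391629695892334)
```

View pics/w1.png

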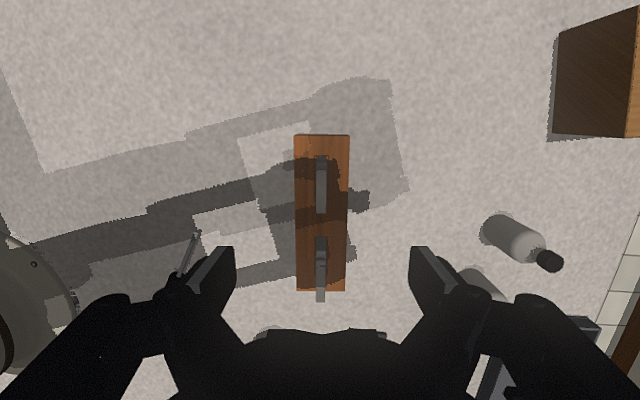

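The wrist view shows the tag at (321,183) edge-on between the open fingers, and its top measures 0.1217 m against the expected 0.121. The hook centre is (0.494, 0.264) at 5.8°, so I'll correct by (+4, -2) mm, go down 146 mm and grip.

```bash

python3 -m pendant '[[4,-2,40,0,0,0,100],[4,-2,80,0,0,0,100],[4,-2,115,0,0,0,100],[4,-2,135,0,0,0,100],[4,-2,145,0,0,0,100]]' 
python3 -m pendant '[[0,0,0,0,0,0,0],[0,0,0,0,0,0,0],[0,0,0,0,0,0,0],[0,0,0,0,0,0,0],[0,0,0,0,0,0,0]]' 70
python3 -m pendant '[[0,0,0,0,0,0,0],[0,0,0,0,0,0,0],[0,0,0,0,0,0,0],[0,0,0,0,0,0,0]]' 70
```

```text
clock: 2.95
tool_pos: [0.4925, 0.2611, 0.0845]
tool_rot: [-179.9, 0.0, 95.8]
contact_force: [0.2, 0.1, 1.1]
width: 0.0854
gripper_force: 0.0
clock: 3.45
tool_pos: [0.4937, 0.2622, 0.087]
tool_rot: [179.9, -0.0, 96.0]
contact_force: [0.4, 0.1, -0.1]
width: 0.0122
gripper_force: 0.0
clock: 3.85
tool_pos: [0.4938, 0.2622, 0.087]
tool_rot: [179.9, -0.0, 96.0]
contact_force: [-0.6, 0.2, 6.5]
width: 0.0081
gripper_force: 68.7
```

```bash

python3 -m pendant '[[0,0,-10,0,0,0,0],[0,0,-30,0,0,0,0],[0,0,-75,0,0,0,0],[0,0,-120,0,0,0,0],[0,0,-165,0,0,0,0]]' 70
python3 -m pendant '[[0,0,0,0,0,0,0],[0,0,0,0,0,0,0]]'
python3 - <<'E'
from h import *
c=read_camera('wrist');cv2.imwrite('pics/w2.png',c['img'])
c=read_camera('scene');cv2.imwrite('pics/s2.png',c['img'][150:350,250:500])
s=monitor.observe();print(s['tool_pos'],s['tool_rot'],s['contact_force'],s['width'])
P=cloud(c);z=P[...,2];m=(z>.165)&(z<.3)&(abs(P[...,0]-.5)<.06)&(abs(P[...,1]-.262)<.05)
k=(z>.15)&(z<.23)&(abs(P[...,0]-.495)<.03)&(abs(P[...,1]-.262)<.04);p=P[k];print(len(p),np.percentile(p,[1,50,99],axis=0).round(4))
E
```

```text
clock: 4.35
tool_pos: [0.4928, 0.2619, 0.2536]
tool_rot: [-180.0, -0.0, 96.0]
contact_force: [1.6, 0.4, -1.8]
width: 0.0083
gripper_force: 68.7
clock: 4.55
tool_pos: [0.4935, 0.2621, 0.2522]
tool_rot: [179.9, -0.0, 96.0]
contact_force: [-0.6, 0.5, -1.4]
width: 0.0084
gripper_force: 68.8
[0.49290266 0.26188717 0.25009275] [-1.79884713e+02  2.05736717e-02  9.59585693e+01] [-0.59749923 -0.5924244  -2.71826857] 0.008013692790552546
448 [[0.486  0.2377 0.1788]
 [0.4971 0.2675 0.2006]
 [0.5031 0.287  0.2297]]
```

View pics/s2.png

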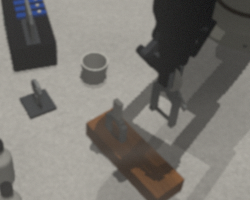

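The hook is out and held with its underside at about 0.178 m, and the spare is still standing in the stand, around (118,120) in the crop. I'll transfer it towards the ring with yaw going to 163.5° and stop a little short to look.

```bash

python3 -m pendant '[[-35,0,0,0,0,-0.12,0],[-70,0,0,0,0,-0.24,0],[-105,0,0,0,0,-0.36,0],[-140,0,0,0,0,-0.48,0],[-175,-2,0,0,0,-0.59,0]]'
python3 -m pendant '[[-29,19,0,0,0,-0.12,0],[-58,38,0,0,0,-0.24,0],[-87,57,0,0,0,-0.36,0],[-116,76,0,0,0,-0.48,0],[-145,95,0,0,0,-0.59,0]]'
python3 -m pendant '[[0,0,0,0,0,0,0],[0,0,0,0,0,0,0]]'
python3 - <<'E'
from h import *
c=read_camera('wrist');cv2.imwrite('pics/w3.png',c['img'])
s=monitor.observe();print(s['tool_pos'],s['tool_rot'],s['contact_force'],s['width'])
P=cloud(c);z=P[...,2]
a=(abs(P[...,0]-.53)<.05)&(P[...,1]<-.09)&(P[...,1]>-.2)
for lo,hi in((.06,.075),(.1,.13),(.13,.15)):
    k=a&(z>lo)&(z<hi);p=P[k]
    if len(p)>5:
        v,u=np.where(k);print(lo,len(p),p.mean(0).round(4),p[:,2].max(),cv2.minAreaRect(p[:,:2].astype(np.float32)),u.min(),u.max(),v.min(),v.max())
E
```

```text
clock: 5.15
tool_pos: [0.5091, 0.0864, 0.2498]
tool_rot: [-179.9, -0.1, 130.1]
contact_force: [0.1, -0.2, -1.8]
width: 0.0081
gripper_force: 68.8
clock: 5.65
tool_pos: [0.6762, 0.0366, 0.2493]
tool_rot: [-180.0, -0.2, 163.8]
contact_force: [-0.8, 0.1, -1.2]
width: 0.0079
gripper_force: 69.3
clock: 5.85
tool_pos: [0.6752, 0.0369, 0.2489]
tool_rot: [-180.0, -0.2, 163.5]
contact_force: [-0.5, -0.2, -1.7]
width: 0.0082
gripper_force: 69.2
[0.67475529 0.0372231  0.24979645] [-1.79977286e+02 -1.51256070e-01  1.63504245e+02] [-0.19009455 -0.38282495 -1.4192005 ] 0.00845443539294609
0.06 7244 [ 0.53   -0.1399  0.07  ] 0.07498470523161305 ((0.5290111899375916, -0.14376401901245117), (0.1023596003651619, 0.09876348823308945), 73.96916198730469) 73 175 54 149
0.1 266 [ 0.5379 -0.1152  0.1167] 0.12993879020754417 ((0.5298141241073608, -0.13939811289310455), (0.07688183337450027, 0.008293175138533115), 73.10919952392578) 52 143 95 106
0.13 744 [ 0.5312 -0.136   0.1394] 0.14348949435004843 ((0.5300714373588562, -0.13895294070243835), (0.06622546166181564, 0.008545171469449997), 73.67761993408203) 40 118 94 105
```

View pics/w3.png

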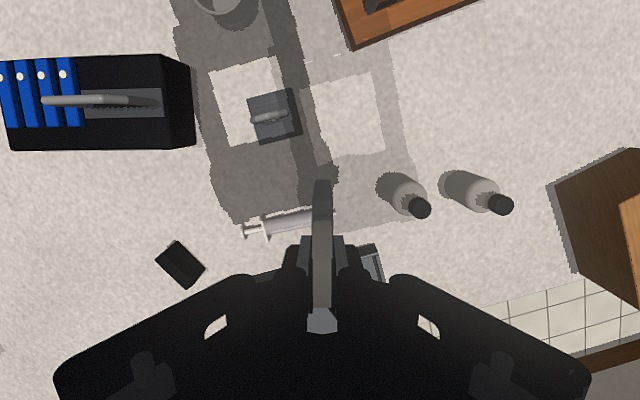

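My frame arithmetic for the second leg was off, so the tool ended up to the side, over clear space. The view does show the D-ring plainly, with the bar at about (40..130, 100). It gives the bar middle at (0.530, -0.140) and direction 73.6°, so yaw is already right. Now I'll move over it by (87, -211) mm.

```bash

python3 -m pendant '[[18,-42,0,0,0,0,0],[36,-84,0,0,0,0,0],[54,-126,0,0,0,0,0],[71,-170,0,0,0,0,0],[87,-211,0,0,0,0,0]]'
python3 -m pendant '[[0,0,0,0,0,0,0],[0,0,0,0,0,0,0]]'
python3 - <<'E'
from h import *
c=read_camera('wrist')
s=monitor.observe();print(s['tool_pos'],s['tool_rot'],s['contact_force'],s['width'])
d=read_camera('scene')
cv2.imwrite('pics/w4.png',np.hstack([cv2.resize(c['img'][130:330,220:420],(400,400)),cv2.resize(d['img'][90:230,210:350],(400,400),interpolation=2)]))
P=cloud(c);z=P[...,2]
ex=np.array([-.959,.284]);o=s['tool_pos'][:2]
a=np.hypot(P[...,0]-.53,P[...,1]+.14)<.045
X=(P[...,:2]-o)@ex; Y=(P[...,:2]-o)@np.array([.284,.959])
for lo,hi in((.125,.15),(.17,.19),(.22,.25)):
    k=a&(z>lo)&(z<hi)&(X<.05)
    if k.sum()>5: print(lo,k.sum(),'toolx',np.percentile(X[k],[2,50,98]).round(4),'tooly',np.percentile(Y[k],[2,50,98]).round(4),z[k].max())
P=cloud(d);z=P[...,2];X=(P[...,:2]-o)@ex; Y=(P[...,:2]-o)@np.array([.284,.959])
a=np.hypot(P[...,0]-.53,P[...,1]+.14)<.045
for lo,hi in((.12,.15),(.165,.22),(.22,.245)):
    k=a&(z>lo)&(z<hi)
    if k.sum()>5: print('S',lo,k.sum(),'toolx',np.percentile(X[k],[2,50,98]).round(4),'tooly',np.percentile(Y[k],[2,50,98]).round(4),z[k].min())
E
```

```text
clock: 6.4
tool_pos: [0.5299, -0.1411, 0.2514]
tool_rot: [-180.0, 0.0, 163.6]
contact_force: [0.3, -1.4, -0.9]
width: 0.0082
gripper_force: 69.4
clock: 6.6
tool_pos: [0.5312, -0.1407, 0.2518]
tool_rot: [180.0, 0.0, 163.4]
contact_force: [0.2, 0.5, -1.8]
width: 0.0081
gripper_force: 69.5
[ 0.53180668 -0.14012143  0.25158292] [1.79980736e+02 3.04833163e-02 1.63520837e+02] [ 0.38033123  0.71432797 -0.54859767] 0.007772698505230234
0.125 532 toolx [-0.0007  0.0035  0.0065] tooly [-0.0384 -0.0116  0.033 ] 0.142938272293969
0.17 53 toolx [0.0248 0.0263 0.0266] tooly [-0.0059 -0.0001  0.0057] 0.18975002141283095
0.22 627 toolx [0.0116 0.0213 0.0266] tooly [-0.0063 -0.0002  0.0054] 0.24551010386148642
S 0.12 110 toolx [-0.0032  0.0001  0.0043] tooly [-0.0317  0.017   0.0373] 0.12129004806257349
S 0.165 199 toolx [-0.0255  0.0003  0.0236] tooly [-0.0028  0.0049  0.0082] 0.17902059418725003
S 0.22 168 toolx [-0.0255 -0.0039  0.0237] tooly [-0.0035  0.0048  0.0081] 0.22019265872503835
```

View pics/w4.png

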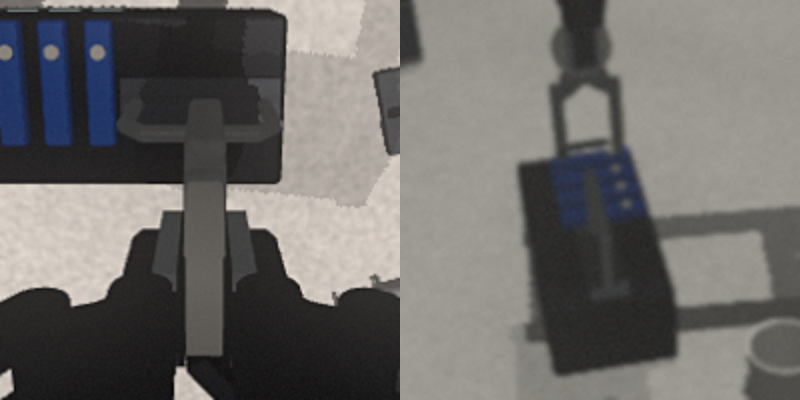

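The left half shows the hook's leg over the bar at about (205,130), and the right half shows the hook's mouth centred over the bar. The offset is 1–1.5 mm or less, well inside the ±12 mm margin. I'll push down in stages.

```bash

python3 -m pendant '[[1,0,15,0,0,0,0],[1,0,28,0,0,0,0],[1,0,35,0,0,0,0],[1,0,40,0,0,0,0],[1,0,45,0,0,0,0]]'
python3 -m pendant '[[0,0,5,0,0,0,0],[0,0,10,0,0,0,0],[0,0,15,0,0,0,0],[0,0,20,0,0,0,0]]'
python3 -m pendant '[[0,0,5,0,0,0,0],[0,0,10,0,0,0,0],[0,0,15,0,0,0,0],[0,0,20,0,0,0,0]]'
python3 -m pendant '[[0,0,0,0,0,0,0],[0,0,0,0,0,0,0]]'
python3 - <<'E'
from h import *
d=read_camera('scene');P=cloud(d);z=P[...,2]
cv2.imwrite('pics/s5.png',cv2.resize(d['img'][90:230,210:350],(560,560),interpolation=2))
print(monitor.observe()['contact_force'])
E
```

```text
clock: 7.2
tool_pos: [0.5314, -0.1403, 0.2059]
tool_rot: [180.0, -0.0, 163.6]
contact_force: [-1.4, 0.3, 1.2]
width: 0.0082
gripper_force: 70.0
clock: 7.6
tool_pos: [0.5314, -0.1405, 0.1861]
tool_rot: [180.0, 0.0, 163.6]
contact_force: [2.3, 0.0, 0.7]
width: 0.0078
gripper_force: 70.0
clock: 8.0
tool_pos: [0.531, -0.1403, 0.1656]
tool_rot: [180.0, -0.0, 163.6]
contact_force: [0.0, 0.5, -2.3]
width: 0.008
gripper_force: 70.0
clock: 8.2
tool_pos: [0.5312, -0.1404, 0.1662]
tool_rot: [180.0, -0.0, 163.6]
contact_force: [0.3, 0.4, -1.2]
width: 0.0077
gripper_force: 70.0
[-0.64895397 -0.29296903 -0.64260685]
```

View pics/s5.png

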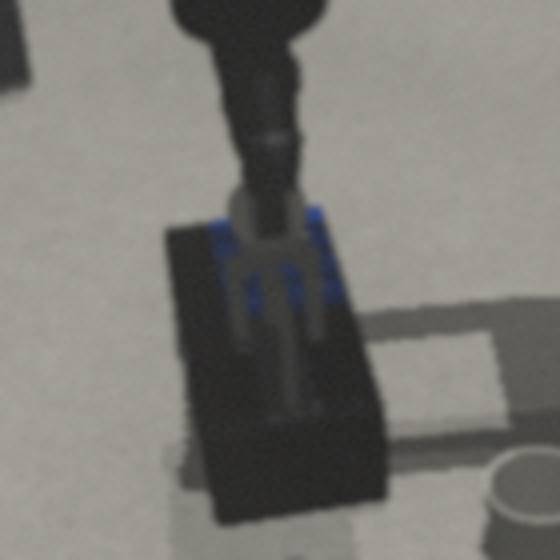

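The hook's legs now straddle the bar, around (285,330). The underside is at about 0.0935 m, so the bar is just past the 43 mm mark. I'll push on towards the crown to be sure.

```bash

python3 -m pendant '[[0,0,3,0,0,0,0],[0,0,6,0,0,0,0]]'
python3 -m pendant '[[0,0,1,0,0,0,0],[0,0,2,0,0,0,0],[0,0,2,0,0,0,0]]'
```

```text
clock: 8.45
tool_pos: [0.5313, -0.1404, 0.1602]
tool_rot: [180.0, 0.0, 163.6]
contact_force: [1.4, 0.3, -1.4]
width: 0.008
gripper_force: 70.0
clock: 8.75
tool_pos: [0.5312, -0.1404, 0.1582]
tool_rot: [180.0, -0.0, 163.6]
contact_force: [0.5, -0.1, -2.1]
width: 0.0081
gripper_force: 70.0
```

```bash

python3 -m pendant '[[0,0,1,0,0,0,0],[0,0,2,0,0,0,0],[0,0,2,0,0,0,0]]'
python3 - <<'E'
from h import *
c=read_camera('wrist');cv2.imwrite('pics/w6.png',c['img'][100:400,120:520])
E
```

```text
clock: 9.05
tool_pos: [0.5314, -0.1404, 0.1569]
tool_rot: [-180.0, 0.0, 163.6]
contact_force: [-2.4, 0.6, 4.8]
width: 0.0082
gripper_force: 71.3
```

View pics/w6.png

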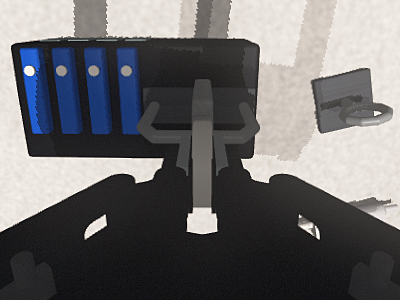

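The hook straddles the bar at (203,125), and the upward 4.8 N shows the crown now sits on it, 54 mm above the hook's underside and well past the gate. Releasing and backing straight up.

```bash

python3 -m pendant '[[0,0,-2,0,0,0,0],[0,0,-2,0,0,0,10],[0,0,-2,0,0,0,20],[0,0,-2,0,0,0,40],[0,0,-2,0,0,0,60]]' 
python3 -m pendant '[[0,0,0,0,0,0,70],[0,0,0,0,0,0,70],[0,0,-20,0,0,0,70],[0,0,-50,0,0,0,70],[0,0,-90,0,0,0,70]]'
python3 -m pendant '[[0,0,-45,0,0,0,100],[0,0,-80,0,0,0,100],[0,0,-80,0,0,0,100]]'
python3 -m pendant '[[-30,0,0,0,0,0,100],[-60,0,0,0,0,0,100],[-90,0,0,0,0,0,100],[-120,0,0,0,0,0,100],[-120,0,0,0,0,0,100]]'
python3 - <<'E'
from h import *
c=read_camera('wrist');d=read_camera('scene')
cv2.imwrite('pics/f.png',np.vstack([np.hstack([cv2.resize(c['img'][0:250,120:520],(400,250)),cv2.resize(d['img'][100:350,210:460],(400,250))[:, :]]),cv2.resize(d['img'][120:215,225:385],(800,350),interpolation=2)[:350]]))
E
```

```text
clock: 9.6
tool_pos: [0.5313, -0.1404, 0.1583]
tool_rot: [180.0, -0.0, 163.6]
contact_force: [-0.1, -0.1, -0.1]
width: 0.0455
gripper_force: 0.0
clock: 10.1
tool_pos: [0.5306, -0.1401, 0.2481]
tool_rot: [180.0, -0.2, 163.6]
contact_force: [1.6, -0.9, 0.2]
width: 0.0597
gripper_force: 0.0
clock: 10.4
tool_pos: [0.5321, -0.1407, 0.3334]
tool_rot: [-180.0, 0.4, 163.6]
contact_force: [0.5, 0.8, -0.7]
width: 0.0856
gripper_force: 0.0
clock: 10.9
tool_pos: [0.6485, -0.1752, 0.3255]
tool_rot: [180.0, -0.2, 163.6]
contact_force: [-1.0, -0.2, -0.6]
width: 0.0858
gripper_force: 0.0
```

View pics/f.png

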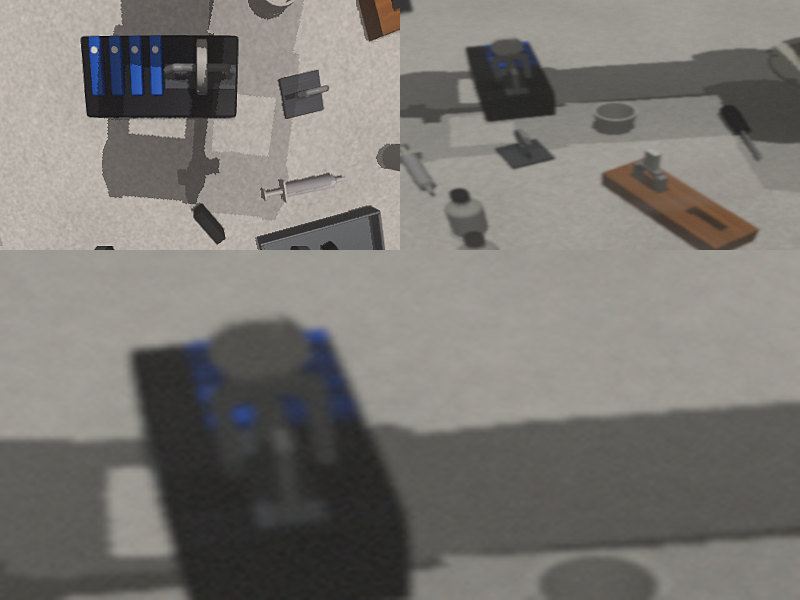

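The wrist view (upper left) shows the hook upright across the bar at (202,68). The scene view shows the round tag above the D-ring and the spare still in its slot. The arm is clear, so I'm handing in.

```bash
python3 -m pendant '[[0,0,0,0,0,0,100],[0,0,0,0,0,0,100],[0,0,0,0,0,0,100]]' >/dev/null; python3 -c "
from station import robot
print(robot.close_job())"
```

```text
the job is handed in; nothing more can be done
None
```

The round-tag hook is pushed down over the D-ring bar until the crown touched it, and released; it hangs there upright, the spare is still in its slot, and the job is handed in at about 11 s — the gate snapping shut was out of view, inferred from that depth.

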